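# Isolate, close and pin the clamshell filter test jig

### The job

Switch the air isolator off by flipping its toggle lever over to the side away from the robot, then close the hinged upper half of the clamshell test jig. Take the locking pin from its stand, push it down through the hole in the upper half and into the hole of the lower half until its collar sits on the upper half, and with the pin press the halves fully shut against their rubber seal. Finish while still gripping the pin and pressing down, so that the jig stays shut; leave the beaker and the forceps alone.

Things in the scene. Friction and masses are not known exactly. Their poses are not given: they have to be found in the camera images.
- isolator: Air isolator, a grey box fixed to the bench, 60 mm (x) x 46 mm (y) and 40 mm high on a 70 x 50 mm foot. Origin: centre of its underside. Its x axis points roughly away from the robot, the direction in which the lever is switched off; z up.
- toggle (a joint): Angle of the isolator's toggle lever about the box's y axis, pivot 38 mm above the bench: -0.45 = on (leaning to the box's -x, towards the robot), 0 = upright, +0.45 = off (leaning to +x). A 10 mm rod with an 18 mm black ball; it falls over centre to either stop and takes under 1 N to push.
- toggle_tip (a point): Centre of the ball on the toggle lever, 58 mm from the pivot.
- jig: Clamshell test jig fixed to the bench: aluminium lower half 88 mm (x) x 136 mm (y), top 34 mm above the bench, on a 110 x 160 mm dark foot 10 mm thick. Origin: centre of its underside, z up. The hinge runs along the jig's x axis on its +y side (left seen from the robot), the pin hole is at the -y end.
- lid (a joint): Hinge angle of the upper half: 0 = closed down onto the rubber seal, hole end still about 4 mm (0.04 rad) above shut; grows as it opens: 1.45 to 1.75 (standing, near upright) at the start, stop at 1.9. It stays open by friction; about 2 to 3 N at its free end swings it; below about 0.9 it sinks slowly by itself to 0 and stays there.
- seal (a joint): How far the upper half is squeezed into the rubber seal beyond that: 0 = resting, 0.04 rad = fully shut (hard stop, hole end 4 mm lower, upper half level). It springs back when let go; pressing starts to move it at about 1 to 2 N and shuts it with about 6 N down at the pin hole. 10 to 20 N does no harm.
- lid_hinge (a point): Middle of the hinge line, 36 mm above the bench, 62 mm from the jig's origin along its +y. The upper half is a 12 mm plate reaching 128 mm from here to the jig's -y when shut (top 48 mm above the bench); 92 mm wide along x with its side rails out to 88 mm from the hinge, then a 44 mm wide tab. On its outer face, 40 mm from the hinge, a round window boss, 3 mm high, radius 24 mm.
- lid_hole (a point): Centre of the 13 mm hole at the outer (upper) face of the upper half's tab, 108 mm from the hinge; moves with the upper half.
- base_hole (a point): Centre of the mouth of the 13 mm hole in the top of the lower half, 34 mm above the bench, 24 mm deep; vertical. The z axis points up.
- pin: Loose steel locking pin, about 90 g, upright in its stand. Origin: centre of its lower tip, z up to its head. Shank 10 mm diameter, 34 mm long, tapered tip; collar 30 mm diameter from 34 to 40 mm; round ribbed grip 20 mm diameter from 40 to 84 mm above the tip. With the jig pinned and shut the tip is 20 mm below the mouth of the lower hole.
- pin_stand: Grey plastic block fixed to the bench, 56 x 56 mm, 42 mm high, with a through hole of 12.5 mm in which the pin stands, collar on the block's top. Origin: centre of its underside.
- lens_stand: Microscope fixed behind the jig, about 190 mm deep (x from 0.55 to 0.74 m, y from 0.04 to 0.20 m) and over 250 mm tall, not part of the job: keep the gripper clear of it.
- beaker: Plastic beaker, 52 mm wide, 66 mm high, bystander. Origin: centre of its underside.
- forceps_pair: Steel forceps, 131 mm long, 9 mm high, lying on the bench, bystander.
There are look-alikes about, which are no part of the job. What is shaped like the isolator but pink or red is not meant.

How it is judged:
On the way, in this order (a step that is already met when the one before it is completed fails the run):
1. the isolator is off, the upper half still open and the pin still in its stand (value of joint toggle above 0.35 rad and value of joint lid above 0.8 rad and horizontal distance between pin and pin_stand below 0.006 m), for 0.2 s.
2. the upper half is closed down onto the seal (value of joint lid below 0.03 rad), for 0.2 s.
3. the pin is through both holes (horizontal distance between pin and base_hole below 0.005 m and z of pin in the frame of base_hole between -0.024 and -0.015 m and angle between pin's own z axis and vertical below 0.12 rad and value of joint lid below 0.03 rad), for 0.2 s.
At the end, for the whole second after the job is handed in: Isolator off (above 0.35); pin upright through both holes (within 5 mm, tip 15 mm or more below the lower mouth); upper half closed (hinge below 0.02) and squeezed shut (seal above 0.032 of 0.04); pin pressing on the jig with over 3 N and still gripped (value of joint toggle above 0.35 rad and value of joint lid below 0.02 rad and value of joint seal above 0.032 rad and horizontal distance between pin and base_hole below 0.005 m and z of pin in the frame of base_hole between -0.024 and -0.015 m and angle between pin's own z axis and vertical below 0.12 rad and contact force between pin and jig above 3 N and contact force between the fingers and pin above 2 N); the arm keeps its last pose, push and grip.
It fails at once if the beaker is pushed or knocked over (distance of beaker from where it was at the start of the episode above 0.03 m or angle between beaker's own z axis and vertical above 0.5 rad).
It fails at once if the forceps are displaced (distance of forceps_pair from where it was at the start of the episode above 0.03 m).
It also fails if it takes over 69 s, if anything falls off the work surface, if the arm or the gripper's body presses on something with over 40 N, if the wrist force passes 120 N, or if a joint passes its speed limit or range.

### The arm

A 7-joint arm with a two-finger parallel gripper is mounted at the origin on a cart in front of the work surface, level with it; the furniture and walls round the work are solid. World frame = base frame: x ahead of the robot, y to its left, z up, the work surface at z = 0. Lengths are in m, angles in rad, forces in N, time in s.
With the tool pointing down it reaches from about 0.4 to 0.85 m from the base axis. Payload 6.9 kg.
Tool frame: the origin (TCP) lies on the centre line of the jaws, within the pads' length; the fingertips stand 19 mm ahead of it and the grasp point (between the pads) is the TCP (tcp_to_tips is the distance from the TCP to the fingertips, in m); z points along the fingers, y is the direction in which the jaws open and shut (so a half turn about z gives the same grasp; the last joint's range is limited). The gripper opens to 85 mm and grips with 20 to 120 N. Pads are 22 mm wide; open, the fingers measure 114 mm over their backs; the gripper's body (76 mm by 85 mm) begins 54 mm behind the grasp point. The pads swing forward as they close: fully open they stand 13 mm farther back than shut.
Start: joints at [1.454, 0.507, -0.238, 1.5, 0.126, 1.149, -0.155], TCP at [0.137, -0.61, 0.25] pointing down, gripper open.
Joint ranges: [-3.08, 3.08], [-0.24, 2.05], [-1.43, 1.35], [0, 2.5], [-1.52, 4.66], [0.17, 1.96], [-2.89, 2.89]. Speed limits (rad/s): [2.39, 2.39, 3.14, 3.14, 3.14, 3.14, 3.14].

### API

Orientations are given as a rotation vector (axis times angle).
In Python, from bench import get_obs, capture, sign_off, silhouettes, tcp_to_tips gives the robot as it stands. The module is installed in compiled form; this text tells all that it offers.
- The arm moves only by the tool play_rows, never from a script. Its argument "targets" is a list of rows, each a list of 3 entries, a list of its own where there are three numbers: the gripper's target within -1 to 1 (shut at 1, half-way at 0, fully open at -1), then the shift along the tool's x, y, z in m, then the turn, a rotation vector about the tool's x, y, z in degrees. A call has 1 to 12 rows; each row shifts and turns the commanded pose from where the row before left it, along the tool's axes as they then stand; what a row does not reach is not made up. A row lasts 1/8 s, in which the tool goes at most 62.5 mm and 10.7 degrees, less where a joint would pass 70% of its speed; a pose out of reach is approached as far as the arm can. A call is refused whole if a number of a shift passes 0.0625 or a number of a turn 10.7, either way. A call with a gripper value outside its range is refused whole. The fingers move at their own pace and stop on an object; the grip force is fixed at half the most. Time passes only in rows, so rows that do not move let the fingers close. It gives the time, the measured TCP pose, the force and the opening at its end, in the units of the state.
- get_obs(): the state, without advancing time (a new reading comes with each control period).
- capture(name): name is "scene" or "top" or "wrist"; returns a dict with "image" (400x640x3 uint8, blue, green, red), "depth" (400x640 float32, m along the optical axis (not along the pixel's ray), 0 where there is no reading), "intrinsics" (3x3 intrinsics, pixels), "position" and "orientation" of the camera in the world; the wrist camera has in their place "mount" (4x4, takes a point from camera to tool coordinates, whose origin is the TCP and whose axes are the flange's). Camera axes: x right, y down, z forward; pixel columns grow to the right and rows downward; lengths in m; the calibration is good to about 2 mm. A picture is of the moment at which its call begins: read the wrist's pose just before it.
- sign_off(): hands the job in, once; it reports no verdict.
Trained networks look in a picture, given as the dict that the camera call returned (one of the last four; its "shot" number tells which), for a name from the list of things; names that differ only in an ending like _2 or _b are one class to them, and where a whole thing is asked for, a point or a joint stands for the part that bears it (a point fixed in the world has none). Each returns a list of dicts, best first, with "p" (0 to 1); they miss things now and then, are a little off and sometimes report something else, mostly with a low value. They report only what shows in the picture. A call takes as long as a camera call. They do not tell look-alikes from the thing itself.
- silhouettes(picture, name): "region" (400x640 bool, what is visible of it) and "bbox" ([centre column, centre row, width, height] in pixels, round what is visible of it).
The state is a dict: "time": time; "joints": joint angles; "qvel": joint speeds; "effort": joint torques, N m; "eef_pos": TCP position; "orientation": TCP orientation; "wrist_force": force on the tool from outside, world axes, zero at the start; "torque": the same for the moment, N m; "finger_gap": opening from 0.0 (shut) to 1.0 (fully open).
Only numpy, scipy, OpenCV 4.12 (cv2) and the standard library are available. Lean on these libraries where they do the work, as an engineer would, in place of code of your own. Each camera call takes 0.05 s, during which the arm holds its last target.

## Working session

There is one attempt and no reset: what is moved stays moved. The work goes in short steps, Python scripts to look and compute and a tool call to move; the robot and the scene stay as the last step left them, time stands still between calls to the robot, and variables do not carry over. Pictures are saved under pics/ and viewed, and the job is handed in when it is done.

Besides the shell and the picture viewer there is one more tool, called after "Call:" by a JSON object that holds its "method" and its "body", one argument or row to a line. play_rows: Moves the arm, as the interface text tells. Its arguments: {"type":"object","properties":{"targets":{"type":"array"}},"required":["targets"]}

```bash
mkdir -p pics
cat > h.py <<'E'
import numpy as np, cv2
from scipy.spatial.transform import Rotation as R
from bench import *
def cloud(c):
    K=np.array(c["intrinsics"]);d=c["depth"];v,u=np.mgrid[0:400,0:640]
    P=np.stack([(u-K[0,2])*d/K[0,0],(v-K[1,2])*d/K[1,1],d],-1)
    o=np.array(c["orientation"])
    M=o if o.shape==(3,3) else R.from_rotvec(o).as_matrix()
    W=P@M.T+np.array(c["position"]); W[d==0]=np.nan
    return W
E
python3 - <<'E'
from h import *
o=get_obs(); print(o)
for n in ("scene","top"):
    c=capture(n); cv2.imwrite(f"pics/{n}0.png",c["image"]); print(n,c["position"],c["orientation"],c["intrinsics"])
    W=cloud(c); np.save(f"{n}.npy",W)
    for k in ("isolator","toggle","jig","lid","pin","pin_stand","beaker","forceps_pair"):
        for s in silhouettes(c,k):
            p=W[s["region"]]; 
            if len(p): print(k,round(s["p"],2),np.round(s["bbox"]),np.round(np.nanmedian(p,0),3),np.round(np.nanpercentile(p,2,0),3),np.round(np.nanpercentile(p,98,0),3))
E
```

```text
{'time': 0.0, 'joints': array([ 1.45450159,  0.50833544, -0.23752595,  1.50111946,  0.12571865,
        1.14891844, -0.15479108]), 'qvel': array([-0.00044431,  0.00114919, -0.00062693, -0.00025655, -0.00165732,
        0.00260958, -0.00173296]), 'effort': array([-4.20640135e-04, -6.20594645e+01, -2.18635909e+00, -2.49653113e+01,
        1.29339419e-02,  1.18945833e-02, -1.98258527e-05]), 'eef_pos': array([ 0.13730363, -0.60925199,  0.2494358 ]), 'orientation': array([-3.12052806e+00, -3.47536705e-01,  3.91320289e-04]), 'wrist_force': array([-1.01321836, -0.41090716, -0.44719349]), 'torque': array([ 0.01742785,  0.01759344, -0.02971165]), 'finger_gap': 0.9956653808165423}
scene [-0.19311978  0.36279565  0.63786304] [-1.25238496  2.04714555 -1.12422127] [[416.78519435   0.         321.56213505]
 [  0.         416.78519435 201.81354836]
 [  0.           0.           1.        ]]
isolator 0.75 [341. 245.  29.  41.] [ 0.442 -0.03   0.038] [ 0.427 -0.061  0.002] [ 0.493 -0.009  0.097]
isolator 0.68 [412. 244.  22.  49.] [ 0.36  -0.165  0.039] [ 0.335 -0.204  0.001] [ 0.403 -0.139  0.103]
i
[... 1614 characters left out ...]
 -0.162  0.107]
jig 0.74 [265. 241.  73.  53.] [0.451 0.137 0.034] [0.397 0.057 0.006] [0.515 0.203 0.163]
jig 0.45 [236. 247.  21.  28.] [0.437 0.196 0.123] [ 0.405  0.185 -0.   ] [0.475 0.236 0.166]
lid 0.82 [239. 246.  20.  37.] [0.436 0.195 0.122] [0.395 0.179 0.038] [0.48  0.207 0.166]
pin 0.65 [402. 215.  10.  13.] [ 0.522 -0.218  0.072] [ 0.514 -0.232  0.044] [ 0.538 -0.209  0.094]
pin_stand 0.59 [401. 216.  25.  27.] [ 0.518 -0.218  0.041] [ 0.495 -0.25   0.001] [ 0.556 -0.193  0.052]
beaker 0.73 [382. 159.  26.  25.] [ 0.689 -0.171  0.031] [ 0.662 -0.194  0.011] [ 0.709 -0.148  0.067]
forceps_pair 0.51 [236. 246.  19.  30.] [0.438 0.195 0.124] [0.405 0.185 0.049] [0.474 0.21  0.166]
```

Run:
```python
import cv2
a=cv2.imread("pics/scene0.png"); b=cv2.imread("pics/top0.png")
cv2.imwrite("pics/s1.png",cv2.resize(a[140:340,200:520],(800,500),interpolation=2))
cv2.imwrite("pics/t1.png",cv2.resize(b[120:320,180:500],(800,500),interpolation=2))
```

```text
(no output)
```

View pics/s1.png

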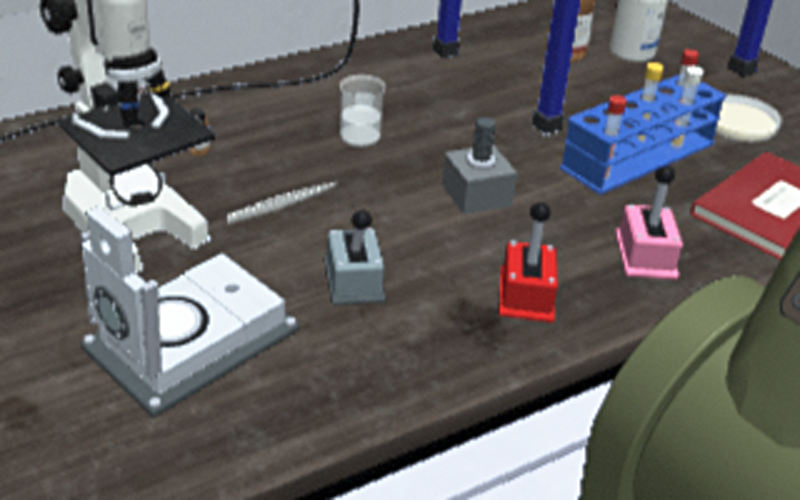

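View pics/t1.png

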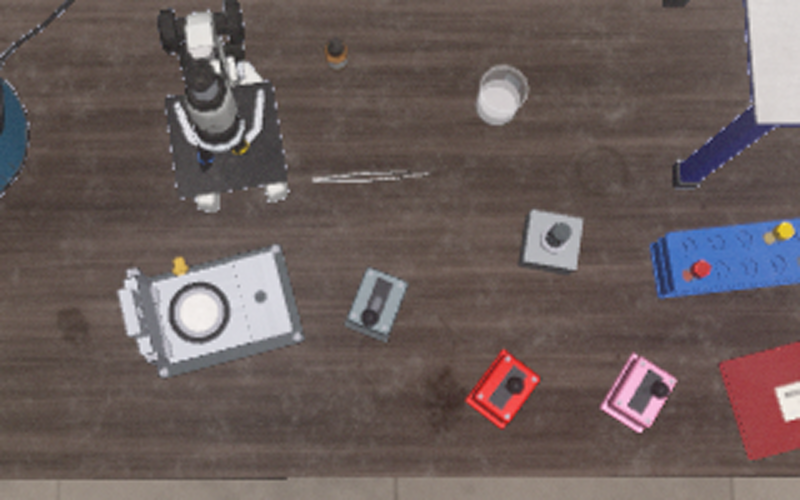

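View pics/top0.png

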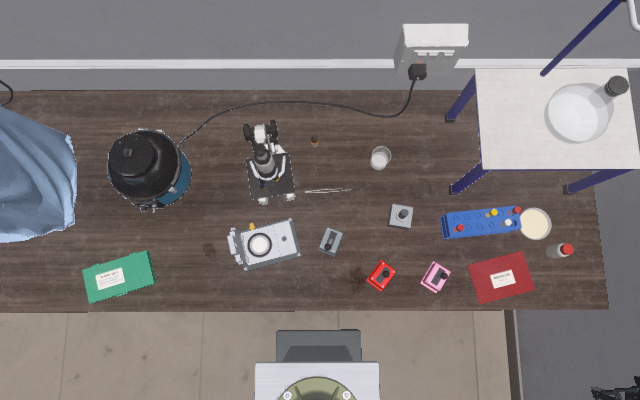

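The pink box (scene px 459,225; top 434,278) and the red one (412,244; 383,277) are look-alikes. The grey-blue one (scene 341,245; top 332,244) fits the description, with its lever leaning towards the robot. The crops above confirm this. Next I'll fit the geometry.

```bash
cat > fit.py <<'E'
from h import *
def rect(W,lo,hi,zlo,zhi):
    m=np.isfinite(W[...,0])&(W[...,0]>lo[0])&(W[...,0]<hi[0])&(W[...,1]>lo[1])&(W[...,1]<hi[1])&(W[...,2]>zlo)&(W[...,2]<zhi)
    p=W[m]; return p, cv2.minAreaRect((p[:,:2]*1000).astype(np.float32))
E
python3 - <<'E'
from fit import *
for n in("top","scene"):
    W=np.load(n+".npy"); print(n)
    for k,a in dict(iso=((.40,-.09),(.52,.02),.034,.046),foot_iso=((.40,-.09),(.52,.02),.003,.07),ball=((.40,-.09),(.52,.02),.085,.12),jigtop=((.36,.02),(.54,.24),.028,.042),jigfoot=((.36,.02),(.54,.26),.005,.042),lid=((.36,.02),(.54,.26),.055,.2),stand=((.46,-.28),(.6,-.16),.036,.0445),grip=((.46,-.28),(.6,-.16),.06,.12),griptop=((.46,-.28),(.6,-.16),.088,.12)).items():
        p,r=rect(W,*a); print(k,len(p),[np.round(x,1) for x in r],np.round(p.mean(0),4),p[:,2].max().round(4))
    p,_=rect(W,(.36,.02),(.54,.26),.055,.2)
    # plane fit lid
    c=p.mean(0);u,s,v=np.linalg.svd(p-c);print("lid normal",v[2],s/np.sqrt(len(p)))
E
python3 - <<'E'
import sys; sys.path.insert(0,'.')
from h import *
print(R.from_rotvec(get_obs()["orientation"]).as_matrix().round(3), tcp_to_tips)
c=capture("wrist");print(c["mount"],c["intrinsics"])
E
```

```text
top
iso 330 [array([462.8, -35.9]), array([45.6, 60. ]), np.float64(68.6)] [ 0.4645 -0.0369  0.0396] 0.0455
foot_iso 519 [array([459.3, -34.1]), array([116.2, 106.7]), np.float64(0.6)] [ 0.4599 -0.0354  0.0292] 0.0662
ball 40 [array([438.3, -25.5]), array([14.8, 15.2]), np.float64(2.3)] [ 0.4383 -0.0262  0.0959] 0.1015
jigtop 1642 [array([463.1, 132. ]), array([104.6, 135.7]), np.float64(14.8)] [0.4568 0.1287 0.0342] 0.0419
jigfoot 2249 [array([450.4, 141.3]), array([235.7, 171. ]), np.float64(88.6)] [0.4551 0.1247 0.0279] 0.0419
lid 406 [array([439.3, 197. ]), array([92.5, 16.8]), np.float64(14.8)] [0.4371 0.1948 0.1229] 0.1671
stand 306 [array([ 526.6, -223. ]), array([56.7, 56.5]), np.float64(80.0)] [ 0.5249 -0.2214  0.0411] 0.0444
grip 68 [array([ 525.5, -222.2]), array([18.7, 18.8]), np.float64(18.4)] [ 0.5244 -0.221   0.0859] 0.0964
griptop 44 [array([ 526.7, -223.1]), array([18.1, 18.1]), np.float64(59.2)] [ 0.5261 -0.2226  0.0915] 0.0964
lid normal [ 0.23841688 -0.96887038  0.0666901 ] [0.03278874 0.02508507 0.00327779]
scene
iso 316 [array([461.5, -38.7]), array([45.6, 62.9]
[... 768 characters left out ...]
[ 0.5215 -0.2225  0.08  ] 0.0957
griptop 35 [array([ 523.7, -224.1]), array([17.4, 18.6]), np.float64(59.3)] [ 0.5237 -0.2241  0.0927] 0.0957
lid normal [ 0.33412159 -0.94169984 -0.03954974] [0.03257895 0.02374773 0.00364107]
[[ 0.975  0.22   0.   ]
 [ 0.22  -0.975 -0.   ]
 [ 0.     0.    -1.   ]] 0.019
[[-1.00979265e-03 -9.58267768e-01 -2.85870365e-01  7.27807575e-02]
 [ 9.99998652e-01 -5.97501631e-04 -1.52945108e-03 -1.75358793e-03]
 [ 1.29481566e-03 -2.85871524e-01  9.58267079e-01 -1.24649559e-01]
 [ 0.00000000e+00  0.00000000e+00  0.00000000e+00  1.00000000e+00]] [[294.99353551   0.         319.25393833]
 [  0.         294.99353551 203.15059598]
 [  0.           0.           1.        ]]
```

Call:
{"method": "play_rows", "body": {
  "targets": [
    [1,[0.041,-0.035,0],[0,0,0]],
    [1,[0.041,-0.035,0],[0,0,0]],
    [1,[0.041,-0.035,0],[0,0,0]],
    [1,[0.041,-0.035,0],[0,0,0]],
    [1,[0.041,-0.035,0],[0,0,0]],
    [1,[0.041,-0.035,0],[0,0,0]],
    [1,[0,0,0],[0,0,0]]
  ]
}}

```text
time: 1.82
eef_pos: [0.3343, -0.347, 0.2508]
orientation: [-3.12, -0.36, -0.003]
wrist_force: [-0.6, -1.0, -0.4]
finger_gap: -0.002
```

Call:
{"method": "play_rows", "body": {
  "targets": [
    [1,[0.0204,-0.0449,0],[0,0,0]],
    [1,[0.0204,-0.0449,0],[0,0,0]],
    [1,[0.0204,-0.0449,0],[0,0,0]],
    [1,[0.0204,-0.0449,0],[0,0,0]],
    [1,[0.0204,-0.0449,0],[0,0,0]],
    [1,[0.0204,-0.0449,0],[0,0,0]],
    [1,[0.0204,-0.0449,0],[0,0,0]],
    [1,[0,0,0],[0,0,8.5]],
    [1,[0,0,0],[0,0,8.5]],
    [1,[0,0,0],[0,0,8.5]],
    [1,[0,0,0],[0,0,8.5]],
    [1,[0,0,0],[0,0,0]]
  ]
}}

```text
time: 3.32
eef_pos: [0.4016, -0.0134, 0.2504]
orientation: [3.087, -0.58, 0.0]
wrist_force: [0.3, 0.0, -0.9]
finger_gap: 0.001
```

```bash
cat >> h.py <<'E'
def state():
    o=get_obs(); M=R.from_rotvec(o["orientation"]).as_matrix()
    print("t",round(o["time"],2),"pos",o["eef_pos"].round(4),"yaw",np.degrees(np.arctan2(M[1,0],M[0,0])).round(2),"z",M[:,2].round(3),"F",o["wrist_force"].round(1),"gap",round(o["finger_gap"],3),"q",o["joints"].round(2)); return o,M
def wcloud(c,o,M):
    K=np.array(c["intrinsics"]);d=c["depth"];v,u=np.mgrid[0:400,0:640]
    P=np.stack([(u-K[0,2])*d/K[0,0],(v-K[1,2])*d/K[1,1],d,np.ones_like(d)],-1)
    T=(P@np.array(c["mount"]).T)[...,:3]; W=T@M.T+o["eef_pos"]; W[d==0]=np.nan; return W
E
python3 - <<'E'
from fit import *
o,M=state(); c=capture("wrist"); W=wcloud(c,o,M); np.save("w1.npy",W); cv2.imwrite("pics/w1.png",c["image"])
for k,a in dict(iso=((.40,-.09),(.52,.02),.034,.046),ball=((.40,-.09),(.52,.02),.085,.12),jigtop=((.36,.02),(.54,.24),.028,.042)).items():
    p,r=rect(W,*a)
    if len(p): print(k,len(p),[np.round(x,1) for x in r],p[:,2].max().round(4))
E
```

```text
t 3.33 pos [ 0.4016 -0.0134  0.2504] yaw -21.29 z [ 0. -0. -1.] F [ 0.3  0.  -0.9] gap 0.001 q [ 0.35  0.17 -0.45  2.03  0.09  0.95 -2.09]
iso 2000 [array([461.6, -36.1]), array([45.6, 58.7]), np.float64(68.5)] 0.0457
ball 286 [array([438.4, -26.6]), array([17.1, 17.2]), np.float64(69.6)] 0.1019
jigtop 8546 [array([465. , 132.6]), array([108.8, 136.2]), np.float64(15.0)] 0.042
```

View pics/w1.png

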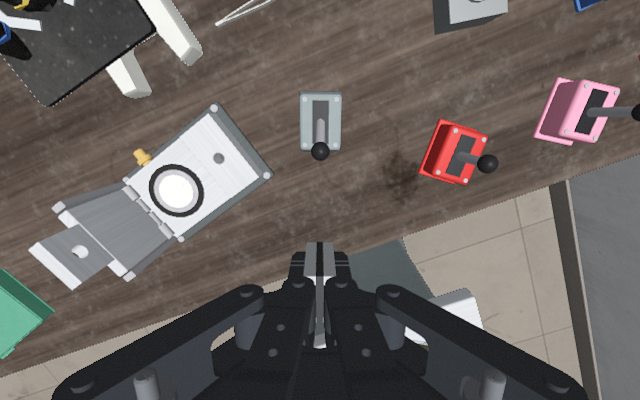

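Call:
{"method": "play_rows", "body": {
  "targets": [
    [1,[0,0,0.052],[0,0,0]],
    [1,[0,0,0.052],[0,0,0]],
    [1,[0,0,0.051],[0,0,0]],
    [1,[0.01,0,0],[0,0,0]],
    [1,[0.015,0,0],[0,0,0]],
    [1,[0.015,0,0],[0,0,0]],
    [1,[0.015,0,0],[0,0,0]],
    [1,[0.013,0,0],[0,0,0]],
    [1,[0,0,0],[0,0,0]]
  ]
}}

```text
time: 4.5
eef_pos: [0.4655, -0.0377, 0.0954]
orientation: [-3.087, 0.581, -0.001]
wrist_force: [-0.5, 0.1, -0.4]
finger_gap: 0.002
```

Run:
```python
from fit import *
o,M=state(); c=capture("wrist"); W=wcloud(c,o,M); cv2.imwrite("pics/w2.png",c["image"])
```

```text
t 4.5 pos [ 0.4655 -0.0377  0.0954] yaw -21.33 z [ 0.  0. -1.] F [-0.5  0.1 -0.4] gap 0.002 q [ 0.29  0.49 -0.37  2.1   0.3   0.6  -2.24]
```

View pics/w2.png

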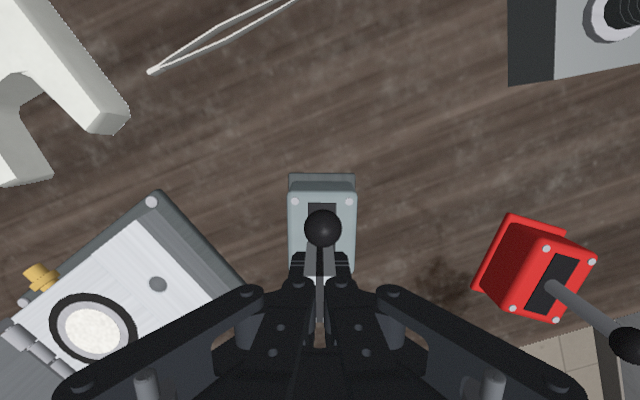

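Call:
{"method": "play_rows", "body": {
  "targets": [
    [1,[-0.01,0,-0.03],[0,0,0]],
    [1,[0,0,-0.06],[0,0,0]],
    [1,[0,0,-0.06],[0,0,-9]],
    [1,[0,0,0],[0,0,-9]],
    [1,[0,0,0],[0,0,-9]],
    [1,[0,0,0],[0,0,-9]],
    [1,[0,0,0],[0,0,0]]
  ]
}}

```text
time: 5.42
eef_pos: [0.455, -0.0337, 0.2452]
orientation: [3.116, 0.401, -0.001]
wrist_force: [-0.9, 0.2, 0.8]
finger_gap: -0.004
```

Run:
```python
from fit import *
o,M=state(); c=capture("wrist"); W=wcloud(c,o,M); np.save("w3.npy",W); cv2.imwrite("pics/w3.png",c["image"])
for k,a in dict(ball=((.40,-.09),(.52,.02),.08,.12),jigtop=((.36,.02),(.54,.24),.028,.042),tab=((.36,.15),(.54,.26),.14,.2)).items():
    p,r=rect(W,*a)
    if len(p): print(k,len(p),[np.round(x,1) for x in r],p[:,2].max().round(4))
for n in("top","scene"):
    A=np.load(n+".npy")
    for z in np.arange(0,.45,.03):
        m=(A[...,2]>z)&(A[...,2]<z+.03)&(A[...,0]>.52)&(A[...,0]<.76)&(A[...,1]>.0)&(A[...,1]<.25)
        p=A[m]
        if len(p)>4: print(n,z.round(2),len(p),p.min(0).round(3),p.max(0).round(3))
```

```text
t 5.42 pos [ 0.455  -0.0337  0.2452] yaw 14.67 z [-0. -0. -1.] F [-0.9  0.2  0.8] gap -0.004 q [ 0.49  0.29 -0.62  1.93  0.2   0.99 -1.53]
ball 279 [array([485.3, -45.1]), array([17.7, 16.6]), np.float64(23.1)] 0.1016
jigtop 9717 [array([465.2, 132.9]), array([108.8, 137.5]), np.float64(15.2)] 0.042
tab 2050 [array([438.9, 196.7]), array([44.9, 14.2]), np.float64(18.7)] 0.167
top 0.0 2564 [0.52 0.   0.  ] [0.76 0.25 0.03]
top 0.03 63 [0.585 0.002 0.03 ] [0.749 0.11  0.058]
top 0.09 53 [0.676 0.101 0.095] [0.701 0.119 0.12 ]
top 0.12 1318 [0.555 0.056 0.12 ] [0.702 0.178 0.148]
top 0.15 131 [0.576 0.089 0.151] [0.712 0.161 0.18 ]
top 0.18 159 [0.581 0.089 0.181] [0.701 0.139 0.21 ]
top 0.21 402 [0.588 0.09  0.21 ] [0.719 0.168 0.24 ]
top 0.24 412 [0.593 0.094 0.24 ] [0.713 0.164 0.27 ]
top 0.27 137 [0.6  0.1  0.27] [0.659 0.134 0.3  ]
top 0.3 153 [0.604 0.103 0.301] [0.632 0.13  0.328]
scene 0.0 3631 [0.52 0.   0.  ] [0.76 0.25 0.03]
scene 0.03 286 [0.604 0.001 0.03 ] [0.746 0.148 0.06 ]
scene 0.06 140 [0.616 0.087 0.06 ] [0.704 0.147 0.072]
scene 0.09 13 [0.628 0.109 0.113] [0.702 0.153 0.12 ]
scene 0.12 1348 [0.554 0.052 0.12 ] [0.704 0.175 0.15 ]
scene 0.15 309 [0.573 0.087 0.15 ] [0.714 0.16  0.18 ]
scene 0.18 354 [0.58  0.086 0.18 ] [0.717 0.165 0.21 ]
scene 0.21 535 [0.587 0.094 0.21 ] [0.708 0.167 0.24 ]
scene 0.24 430 [0.591 0.095 0.24 ] [0.7   0.164 0.27 ]
scene 0.27 201 [0.597 0.098 0.27 ] [0.658 0.133 0.3  ]
scene 0.3 160 [0.602 0.102 0.3  ] [0.629 0.128 0.326]
```

View pics/w3.png

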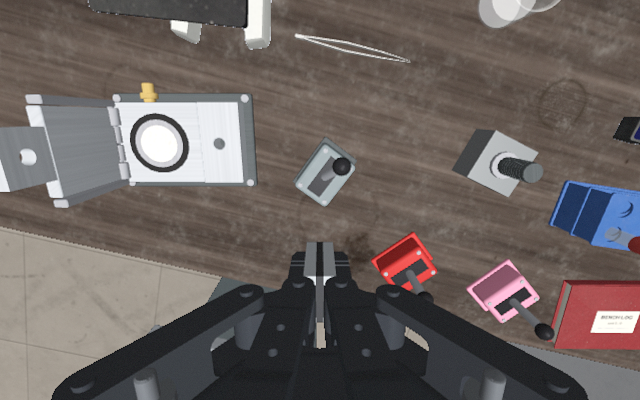

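```bash
cat >> h.py <<'E'
def ray(px,c,o,M,z):
    K=np.array(c["intrinsics"]);m=np.array(c["mount"])
    d=M@m[:3,:3]@np.array([(px[0]-K[0,2])/K[0,0],(px[1]-K[1,2])/K[1,1],1]); p=M@m[:3,3]+o["eef_pos"]
    return p+d*(z-p[2])/d[2]
E
python3 - <<'E'
from fit import *
o,M=state(); c=capture("wrist"); g=cv2.cvtColor(c["image"],cv2.COLOR_BGR2GRAY); cv2.imwrite("pics/crop3.png",cv2.resize(g[80:200,100:270],(680,480),interpolation=cv2.INTER_CUBIC))
s=g[133:155,208:230]; t=(s<(np.median(s)+s.min())/2); n,l,st,ce=cv2.connectedComponentsWithStats(t.astype(np.uint8)); print(st,ce+[208,133])
for i in range(1,n): print(ray(ce[i]+[208,133],c,o,M,.034))
W=np.load("w3.npy"); p,r=rect(W,(.36,.15),(.54,.26),.06,.2); print(len(p)); 
# lid angle: regress y' vs z
yj=np.array([-.254,.967]); d=(p[:,:2]-[.439,.1895])@yj
for z in (.07,.09,.11,.13,.15,.16): 
    m=abs(p[:,2]-z)<.008; 
    if m.sum()>5: print(z,np.percentile(d[m],[2,50,98]).round(4))
A=np.load("top.npy");p=A[(A[...,2]>.15)&(A[...,2]<.18)&(A[...,1]>.15)&(A[...,1]<.26)&(A[...,0]>.36)&(A[...,0]<.5)];print(((p[:,:2]-[.439,.1895])@yj).round(3).min(),((p[:,:2]-[.439,.1895])@yj).max())
E
```

```text
t 5.47 pos [ 0.4551 -0.0337  0.2452] yaw 14.53 z [-0. -0. -1.] F [0.2 0.4 0. ] gap -0.001 q [ 0.49  0.29 -0.61  1.93  0.2   0.99 -1.53]
[[  0   0  22  22 386]
 [  6   5  11  12  98]] [[218.41968912 143.44041451]
 [218.81632653 143.73469388]]
[0.46707972 0.08802417 0.034     ]
9593
0.07 [0.     0.0027 0.0045]
0.09 [-0.0007  0.0029  0.0046]
0.11 [-0.0014  0.0031  0.0047]
0.13 [-0.0014  0.0037  0.0133]
0.15 [0.0022 0.0036 0.006 ]
0.16 [0.0022 0.0037 0.0082]
0.003 0.015545917484901922
```

View pics/crop3.png

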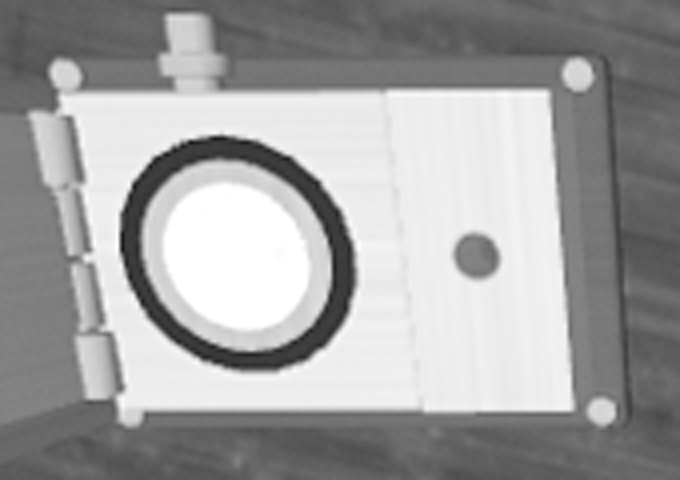

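Call:
{"method": "play_rows", "body": {
  "targets": [
    [1,[0.0068,-0.0466,0],[0,0,0]],
    [1,[0.0068,-0.0466,0],[0,0,0]],
    [1,[0.0068,-0.0466,0],[0,0,0]],
    [1,[0.0068,-0.0466,0],[0,0,0]],
    [1,[0.0068,-0.0466,0],[0,0,0]],
    [1,[0.0068,-0.0466,0],[0,0,0]],
    [1,[0,0,0],[0,0,0]],
    [1,[0,0,0.042],[0,0,0]],
    [1,[0,0,0.043],[0,0,0]],
    [1,[0,0,0],[0,0,0]]
  ]
}}

```text
time: 6.78
eef_pos: [0.4226, 0.245, 0.1581]
orientation: [3.113, 0.399, -0.009]
wrist_force: [0.6, 0.4, 0.3]
finger_gap: 0.0
```

Call:
{"method": "play_rows", "body": {
  "targets": [
    [1,[0,0.014,0],[0,0,0]],
    [1,[0,0.014,0],[0,0,0]],
    [1,[0,0.0105,0],[0,0,0]],
    [1,[0,0.0105,-0.001],[0,0,0]],
    [1,[0,0.0105,0.001],[0,0,0]],
    [1,[0,0.0105,0.002],[0,0,0]],
    [1,[0,0.01,0.003],[0,0,0]],
    [1,[0,0.01,0.004],[0,0,0]],
    [1,[0,0.009,0.005],[0,0,0]],
    [1,[0,0.009,0.006],[0,0,0]],
    [1,[0,0,0],[0,0,0]]
  ]
}}

```text
time: 8.15
eef_pos: [0.4511, 0.1415, 0.1396]
orientation: [3.115, 0.4, -0.002]
wrist_force: [-0.8, 0.2, 0.0]
finger_gap: -0.002
```

Run:
```python
from fit import *
state(); c=capture("scene"); cv2.imwrite("pics/s2.png",cv2.resize(c["image"][140:340,160:480],(800,500),interpolation=2))
```

```text
t 8.15 pos [0.4511 0.1415 0.1396] yaw 14.64 z [-0.001 -0.001 -1.   ] F [-0.8  0.2  0. ] gap -0.002 q [ 0.08  0.46 -0.62  2.04  0.39  0.76 -2.09]
```

View pics/s2.png

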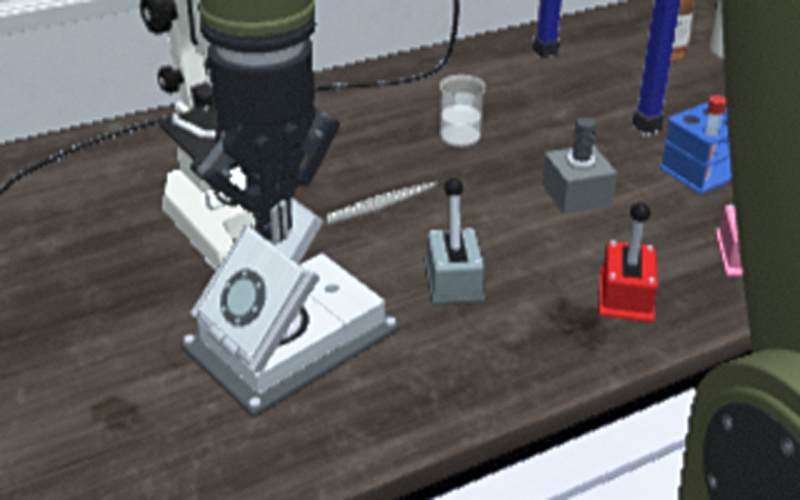

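The lid (about crop px 260,290) is pushed over to roughly 0.8 rad and follows the fingers. I'll continue the arc.

Call:
{"method": "play_rows", "body": {
  "targets": [
    [1,[0,0.0077,0.007],[0,0,0]],
    [1,[0,0.0076,0.0077],[0,0,0]],
    [1,[0,0.006,0.0085],[0,0,0]],
    [1,[0,0.006,0.0085],[0,0,0]],
    [1,[0,0.004,0.01],[0,0,0]],
    [1,[0,0.003,0.01],[0,0,0]],
    [1,[0,0,0.01],[0,0,0]],
    [1,[0,0,0],[0,0,0]]
  ]
}}

```text
time: 9.2
eef_pos: [0.4595, 0.1095, 0.0778]
orientation: [-3.116, -0.403, 0.002]
wrist_force: [0.0, 0.4, -0.2]
finger_gap: -0.003
```

Run:
```python
from fit import *
state(); c=capture("scene"); cv2.imwrite("pics/s3.png",cv2.resize(c["image"][140:340,160:480],(800,500),interpolation=2))
```

```text
t 9.2 pos [0.4595 0.1095 0.0778] yaw 14.73 z [-0.002 -0.    -1.   ] F [ 0.   0.4 -0.2] gap -0.003 q [ 0.09  0.55 -0.55  2.1   0.49  0.61 -2.12]
```

View pics/s3.png

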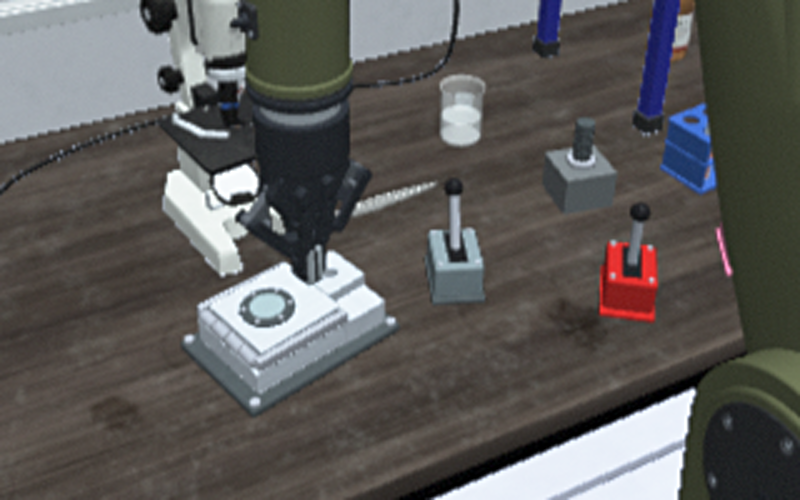

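Call:
{"method": "play_rows", "body": {
  "targets": [
    [-0.2,[0,0,-0.05],[0,0,0]],
    [-0.2,[0,0,-0.06],[0,0,0]],
    [-0.2,[-0.03,0.02,-0.05],[0,0,0]],
    [-0.2,[-0.03,0,0],[0,0,0]],
    [-0.2,[0,0,0],[0,0,0]],
    [-0.2,[0,0,0],[0,0,0]]
  ]
}}

```text
time: 10.0
eef_pos: [0.4076, 0.075, 0.2389]
orientation: [3.116, 0.402, 0.002]
wrist_force: [-0.4, -1.0, -0.5]
finger_gap: 0.599
```

Run:
```python
from fit import *
o,M=state(); c=capture("wrist"); W=wcloud(c,o,M); np.save("w4.npy",W); cv2.imwrite("pics/w4.png",c["image"])
print(R.from_matrix(M).as_rotvec(), o["eef_pos"])
p,r=rect(W,(.36,.02),(.54,.26),.044,.07); print(len(p),r); 
jx=np.array([.967,.254]);jy=np.array([-.254,.967]);d=(p[:,:2]-[.439,.1895])@jy
for y in np.arange(-.125,0,.012):
    m=abs(d-y)<.006; print(y.round(3),m.sum(),np.median(p[m,2]).round(4) if m.any() else '')
```

```text
t 10.0 pos [0.4076 0.075  0.2389] yaw 14.71 z [ 0.001  0.    -1.   ] F [-0.4 -1.  -0.5] gap 0.599 q [ 0.36  0.24 -0.74  2.03  0.2   0.95 -1.8 ]
[3.11563604e+00 4.02278404e-01 1.84871260e-03] [0.40764783 0.07500984 0.23888534]
9460 ((454.8751525878906, 133.0752410888672), (90.89476776123047, 132.59793090820312), 14.714585304260254)
-0.125 248 0.0542
-0.113 487 0.0538
-0.101 443 0.0533
-0.089 648 0.0525
-0.077 1050 0.0523
-0.065 1052 0.0518
-0.053 1062 0.0519
-0.041 1047 0.0529
-0.029 1027 0.0521
-0.017 1002 0.0501
-0.005 960 0.0488
```

View pics/w4.png

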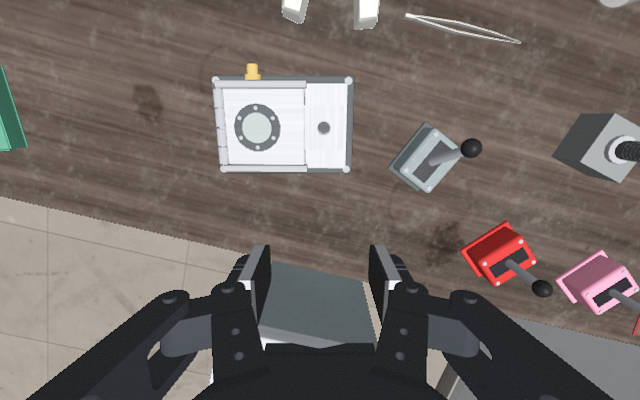

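```bash
cat >> h.py <<'E'
def hole(c,o,M,x0,x1,y0,y1,z):
    g=cv2.cvtColor(c["image"],cv2.COLOR_BGR2GRAY); s=g[y0:y1,x0:x1]; t=(s<(np.median(s)+s.min())/2).astype(np.uint8)
    n,l,st,ce=cv2.connectedComponentsWithStats(t); i=1+np.argmax(st[1:,4]); px=ce[i]+[x0,y0]; print(st[i],px); return ray(px,c,o,M,z)
E
python3 - <<'E'
from fit import *
o,M=state(); c=capture("wrist"); print(hole(c,o,M,313,336,117,140,.052))
W=np.load("w4.npy")
for k,a in dict(stand=((.46,-.28),(.6,-.16),.036,.0445),griptop=((.46,-.28),(.6,-.16),.088,.12)).items():
    p,r=rect(W,*a); print(k,len(p),r)
cv2.imwrite("pics/c4.png",cv2.resize(c["image"][60:200,190:370],(720,560),interpolation=2))
E
```

```text
t 10.05 pos [0.4078 0.0752 0.2386] yaw 14.73 z [ 0.001  0.    -1.   ] F [-0.2  0.2 -0.1] gap 0.598 q [ 0.36  0.24 -0.74  2.03  0.2   0.95 -1.8 ]
[  5   5  12  12 116] [323.5        127.40517241]
[0.46725838 0.08865744 0.052     ]
stand 2027 ((524.9013061523438, -222.93338012695312), (58.26252365112305, 56.849517822265625), 80.02772521972656)
griptop 0 ((0.0, 0.0), (0.0, 0.0), 0.0)
```

View pics/c4.png

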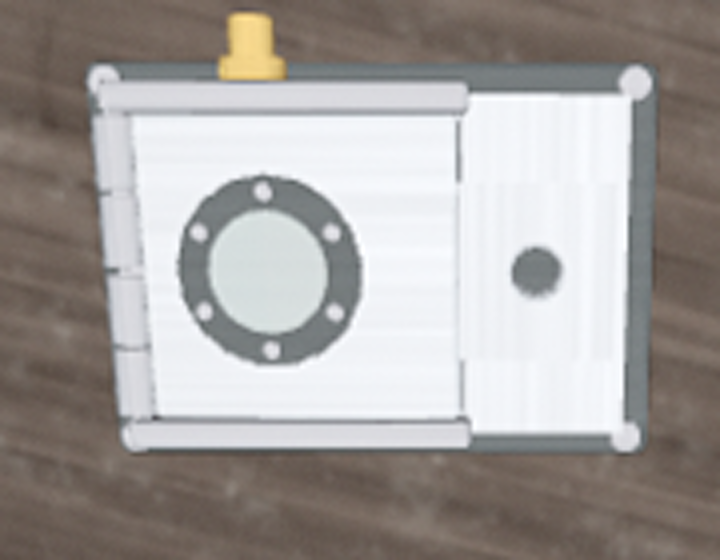

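Call:
{"method": "play_rows", "body": {
  "targets": [
    [-0.2,[0,0,0],[0,0,-10]],
    [-0.2,[0,0,0],[0,0,-10]],
    [-0.2,[0,0,0],[0,0,-10]],
    [-0.2,[0,0,0],[0,0,-10]],
    [-0.2,[0,0,0],[0,0,-10]],
    [-0.2,[0,0,0],[0,0,-10]],
    [-0.2,[0,0,0],[0,0,-10]],
    [-0.2,[0,0,0],[0,0,-10]],
    [-0.2,[0,0,0],[0,0,-10]],
    [-0.2,[0,0,0],[0,0,0]]
  ]
}}

```text
time: 11.35
eef_pos: [0.4075, 0.0752, 0.2382]
orientation: [-1.919, -2.485, -0.001]
wrist_force: [-0.3, 0.2, -0.5]
finger_gap: 0.602
```

Run:
```python
from fit import *
o,M=state(); c=capture("wrist"); cv2.imwrite("pics/w5.png",c["image"])
```

```text
t 11.35 pos [0.4075 0.0752 0.2382] yaw 104.67 z [-0.001  0.002 -1.   ] F [-0.3  0.2 -0.5] gap 0.602 q [ 0.62  0.34 -1.14  2.02  0.36  1.   -0.44]
```

Call:
{"method": "play_rows", "body": {
  "targets": [
    [-0.2,[-0.0473,0.0048,0],[0,0,0]],
    [-0.2,[-0.0473,0.0048,0],[0,0,0]],
    [-0.2,[-0.0473,0.0048,0],[0,0,0]],
    [-0.2,[-0.0473,0.0048,0],[0,0,0]],
    [-0.2,[-0.0473,0.0048,0],[0,0,0]],
    [-0.2,[-0.0473,0.0048,0],[0,0,0]],
    [-0.2,[-0.0473,0.0048,0],[0,0,0]],
    [-0.2,[-0.0473,0.0048,0],[0,0,0]],
    [-0.2,[0,0,0],[0,0,0]],
    [-0.2,[0,0,0],[0,0,0]]
  ]
}}

```text
time: 12.65
eef_pos: [0.5404, -0.2804, 0.2382]
orientation: [-1.92, -2.485, -0.001]
wrist_force: [-0.4, -0.1, -0.3]
finger_gap: 0.601
```

Run:
```python
from fit import *
o,M=state(); c=capture("wrist"); W=wcloud(c,o,M); cv2.imwrite("pics/w6.png",c["image"])
for k,a in dict(stand=((.46,-.28),(.6,-.16),.036,.0445),collar=((.46,-.28),(.6,-.16),.0455,.052),griptop=((.46,-.28),(.6,-.16),.088,.12)).items():
    p,r=rect(W,*a); print(k,len(p),r)
for s in silhouettes(c,"pin"): print(s["p"],s["bbox"])
```

```text
t 12.65 pos [ 0.5404 -0.2804  0.2382] yaw 104.62 z [-0.001  0.001 -1.   ] F [-0.4 -0.1 -0.3] gap 0.601 q [ 1.01  0.64 -1.01  1.56  0.56  1.26  0.17]
stand 2181 ((525.92919921875, -223.3234405517578), (56.01882553100586, 56.0023078918457), 79.36942291259766)
collar 251 ((528.965576171875, -220.474365234375), (45.538734436035156, 41.1143684387207), 76.6528549194336)
griptop 388 ((525.8614501953125, -223.21348571777344), (18.822120666503906, 19.20945167541504), 77.49207305908203)
0.58 [321.1, 132.9, 29.6, 27.4]
0.33 [429.4, 2.2, 1.0, 3.9]
```

View pics/w6.png

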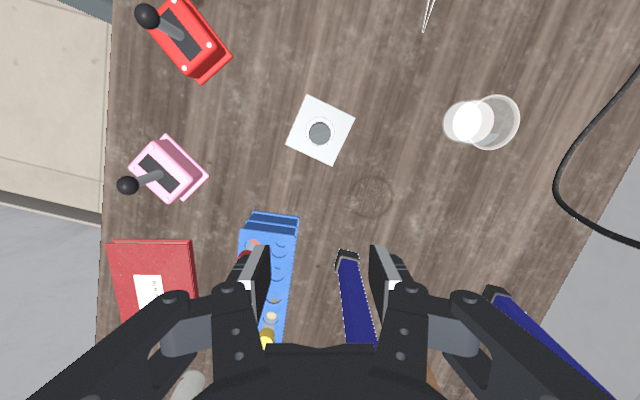

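Call:
{"method": "play_rows", "body": {
  "targets": [
    [-0.2,[0.0295,0.0002,0],[0,0,0]],
    [-0.2,[0.0294,0.0002,0],[0,0,0]],
    [-0.2,[0,0,0.05],[0,0,0]],
    [-0.2,[0,0,0.05],[0,0,0]],
    [-0.2,[0,0,0.035],[0,0,0]],
    [-0.2,[0,0,0],[0,0,0]]
  ]
}}

```text
time: 13.5
eef_pos: [0.5242, -0.2232, 0.102]
orientation: [-1.915, -2.486, 0.002]
wrist_force: [0.5, 0.1, 1.0]
finger_gap: 0.595
```

Run:
```python
from fit import *
o,M=state(); c=capture("wrist"); cv2.imwrite("pics/w7.png",c["image"])
```

```text
t 13.5 pos [ 0.5242 -0.2232  0.102 ] yaw 104.78 z [-0.004  0.001 -1.   ] F [0.5 0.1 1. ] gap 0.595 q [ 0.91  0.73 -0.91  1.83  0.7   0.95 -0.06]
```

View pics/w7.png

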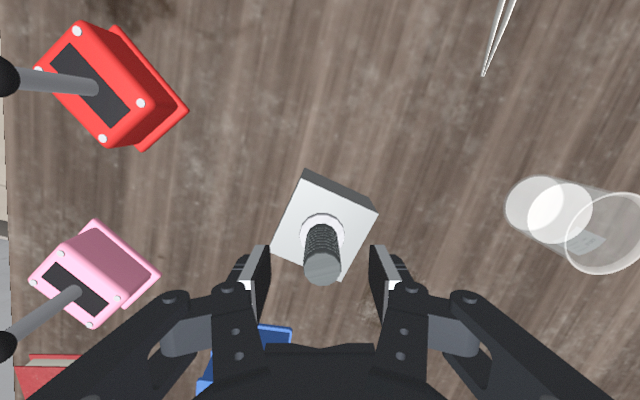

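The pin head (322,268) is centred between the jaws.

Call:
{"method": "play_rows", "body": {
  "targets": [
    [-0.2,[0,0.001,0.015],[0,0,0]],
    [-0.2,[0,0,0.013],[0,0,0]],
    [-0.2,[0,0,0],[0,0,0]],
    [1,[0,0,0],[0,0,0]],
    [1,[0,0,0],[0,0,0]],
    [1,[0,0,0],[0,0,0]],
    [1,[0,0,0],[0,0,0]],
    [1,[0,0,0],[0,0,0]]
  ]
}}

```text
time: 14.55
eef_pos: [0.527, -0.2241, 0.0761]
orientation: [1.918, 2.487, 0.0]
wrist_force: [-0.7, -0.8, 5.2]
finger_gap: 0.219
```

Call:
{"method": "play_rows", "body": {
  "targets": [
    [1,[0,0,-0.01],[0,0,0]],
    [1,[0,0,-0.015],[0,0,0]],
    [1,[0,0,-0.02],[0,0,0]],
    [1,[0,0,-0.03],[0,0,0]],
    [1,[0,0,-0.03],[0,0,0]],
    [1,[0,0,0],[0,0,0]],
    [1,[0,0,0],[0,0,0]]
  ]
}}

```text
time: 15.42
eef_pos: [0.5263, -0.2243, 0.1807]
orientation: [1.919, 2.487, -0.001]
wrist_force: [-0.1, -0.7, -1.2]
finger_gap: 0.215
```

Run:
```python
from fit import *
o,M=state(); c=capture("wrist"); cv2.imwrite("pics/w8.png",c["image"])
c=capture("scene"); cv2.imwrite("pics/s8.png",cv2.resize(c["image"][100:260,290:490],(800,640)[:1]+(600,),interpolation=2))
```

```text
t 15.43 pos [ 0.5263 -0.2243  0.1807] yaw 104.69 z [-0.    -0.001 -1.   ] F [-0.1 -0.7 -1.2] gap 0.215 q [ 0.95  0.65 -0.99  1.74  0.6   1.09  0.02]
```

View pics/w8.png

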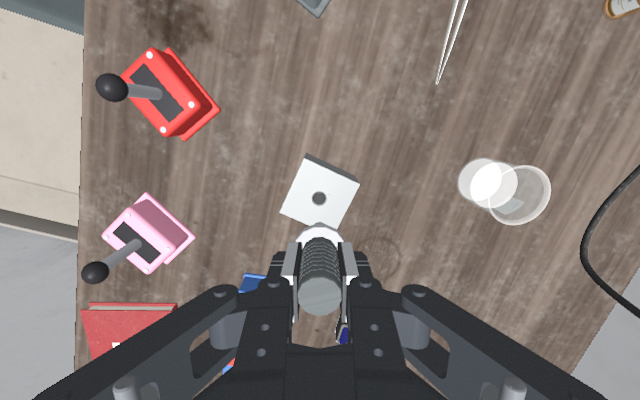

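View pics/s8.png

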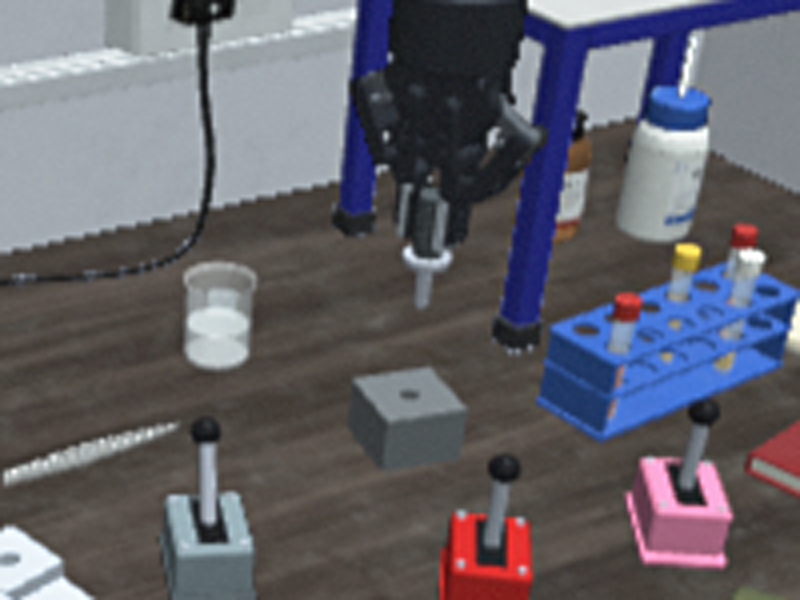

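Run:
```python
from fit import *
o,M=state(); c=capture("wrist"); h=hole(c,o,M,310,330,189,207,.042); print(h, M.T@(h-o["eef_pos"]))
```

```text
t 15.53 pos [ 0.5261 -0.2242  0.1799] yaw 104.7 z [-0.001  0.    -1.   ] F [-0.3  0.6 -1.5] gap 0.212 q [ 0.95  0.65 -0.99  1.74  0.6   1.09  0.02]
[  3   4  13  13 133] [319.         198.54887218]
[ 0.52543062 -0.22325368  0.042     ] [ 0.00099704 -0.00021684  0.13788604]
```

Call:
{"method": "play_rows", "body": {
  "targets": [
    [1,[0,0,-0.02],[0,0,0]],
    [1,[0.02,0.0015,-0.02],[0,0,0]],
    [1,[0.045,0.003,0],[0,0,0]],
    [1,[0.045,0.003,0],[0,0,0]],
    [1,[0.045,0.003,0],[0,0,0]],
    [1,[0.045,0.003,0],[0,0,0]],
    [1,[0.045,0.003,0],[0,0,0]],
    [1,[0.045,0.003,0],[0,0,0]],
    [1,[0.027,0.0025,0],[0,0,0]],
    [1,[0,0,0.015],[0,0,0]],
    [1,[0,0,0.015],[0,0,0]],
    [1,[0,0,0],[0,0,0]]
  ]
}}

```text
time: 17.08
eef_pos: [0.4666, 0.0868, 0.1891]
orientation: [-1.919, -2.485, 0.004]
wrist_force: [0.2, 0.2, 0.4]
finger_gap: 0.217
```

Run:
```python
from fit import *
o,M=state(); c=capture("wrist"); cv2.imwrite("pics/w9.png",c["image"])
h=hole(c,o,M,305,335,183,213,.052); print(h, M.T@(h-o["eef_pos"]))
```

```text
t 17.07 pos [0.4666 0.0868 0.1891] yaw 104.64 z [-0.003 -0.001 -1.   ] F [0.2 0.2 0.4] gap 0.217 q [ 0.46  0.49 -1.02  1.96  0.51  0.97 -0.55]
[10  9 12  8 73] [320.57534247 195.68493151]
[0.46636669 0.09084739 0.052     ] [0.003956   0.00123031 0.13707005]
```

View pics/w9.png

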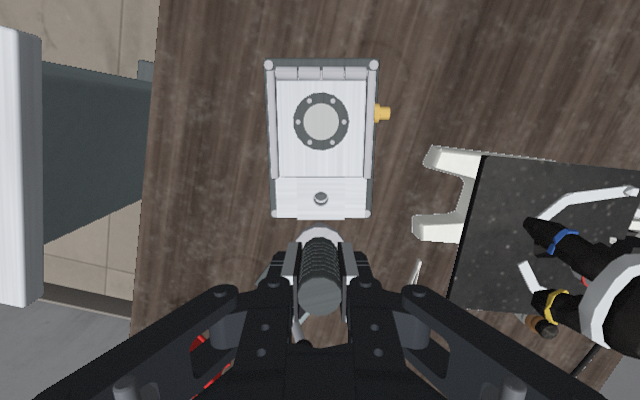

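Run:
```python
from fit import *
o,M=state(); c=capture("wrist"); i=c["image"][175:225,290:350]; cv2.imwrite("pics/c9.png",cv2.resize(i,(720,600),interpolation=cv2.INTER_CUBIC))
g=cv2.cvtColor(i,cv2.COLOR_BGR2GRAY); print(g[14:34,20:42])
```

```text
t 17.12 pos [0.4671 0.0872 0.1898] yaw 104.64 z [-0.002 -0.    -1.   ] F [-0.1 -0.5 -1.6] gap 0.219 q [ 0.46  0.49 -1.02  1.96  0.51  0.97 -0.55]
[[214 214 215 213 215 214 215 215 215 216 214 214 215 215 215 215 214 214
  214 215 215 215]
 [216 215 215 216 216 216 215 216 216 215 216 217 216 218 217 216 216 216
  216 216 215 216]
 [217 218 217 218 219 219 217 213 200 198 196 200 209 219 218 220 219 218
  217 218 217 218]
 [217 218 218 218 219 213 194 173 140 136 116 133 172 193 205 219 219 219
  218 218 219 219]
 [216 216 216 216 206 184 132 100  97 100  96  98 102 112 164 204 217 217
  216 215 217 216]
 [214 214 214 207 181 134 107 108 106 106 106 107 109 107 117 161 202 216
  215 214 214 214]
 [213 215 213 188 128 101 109 115 115 116 116 118 115 112 106 115 169 213
  216 215 214 214]
 [216 216 211 184 115 105 114 113 116 118 116 117 115 112 106 118 170 204
  217 217 217 217]
 [216 215 202 179 164 121 110 114 115 115 114 114 116 110 113 148 185 187
  215 217 216 216]
 [218 215 188 155 185 166 113 110 113 116 115 115 112 113 147 181 166 174
  214 217 216 216]
 [217 216 192 142 155 19
[... 206 characters left out ...]
4 212 200 201 145 100 156 212
  219 220 219 219]
 [220 221 217 195 160  93 106 147 189 202 203 199 158 148  98 133 192 217
  222 221 221 221]
 [219 220 220 212 192 139 107 104 102 103 103 104 101 108 136 179 214 221
  222 220 221 221]
 [218 219 220 220 211 196 156 133 114 113 105 110 124 141 188 211 217 220
  220 220 219 218]
 [218 218 219 219 218 211 200 182 160 158 150 158 175 189 209 217 220 219
  219 219 219 219]
 [217 217 218 218 218 218 215 206 202 203 204 204 208 213 215 219 217 217
  217 217 217 217]
 [217 217 216 217 216 217 217 218 218 216 215 216 218 218 217 216 216 216
  216 216 216 216]
 [218 217 217 217 218 218 217 217 217 218 218 218 217 218 217 217 218 218
  216 218 217 217]]
```

View pics/c9.png

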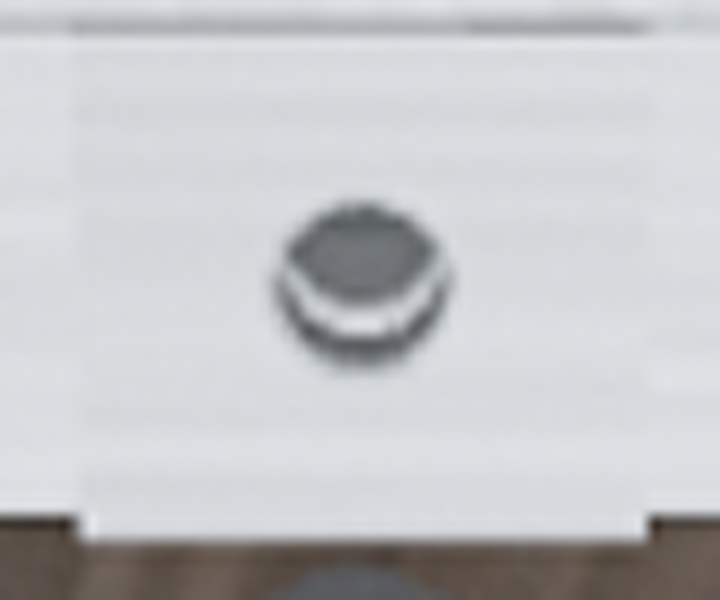

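Call:
{"method": "play_rows", "body": {
  "targets": [
    [1,[0,0.0005,0.03],[0,0,0]],
    [1,[0,0,0.025],[0,0,0]],
    [1,[0,0,0.01],[0,0,0]],
    [1,[0,0,0.007],[0,0,0]],
    [1,[0,0,0.005],[0,0,0]],
    [1,[0,0,0],[0,0,0]]
  ]
}}

```text
time: 17.92
eef_pos: [0.4681, 0.0882, 0.1138]
orientation: [1.919, 2.487, 0.0]
wrist_force: [0.4, -0.0, -0.6]
finger_gap: 0.22
```

Run:
```python
from fit import *
o,M=state(); c=capture("wrist"); cv2.imwrite("pics/w10.png",c["image"])
c=capture("scene"); cv2.imwrite("pics/s10.png",cv2.resize(c["image"][170:310,230:400],(728,600),interpolation=2))
```

```text
t 17.93 pos [0.4681 0.0882 0.1138] yaw 104.7 z [ 0.  0. -1.] F [ 0.4 -0.  -0.6] gap 0.22 q [ 0.37  0.59 -0.91  2.06  0.65  0.81 -0.68]
```

View pics/s10.png

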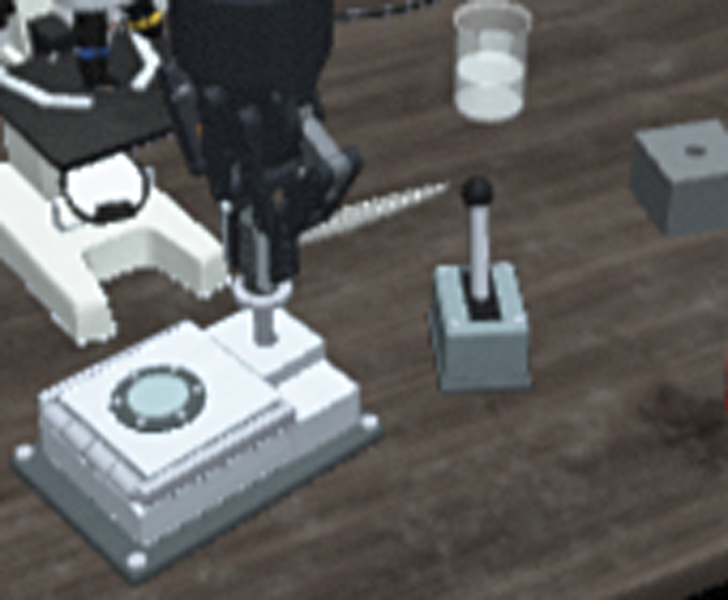

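View pics/w10.png

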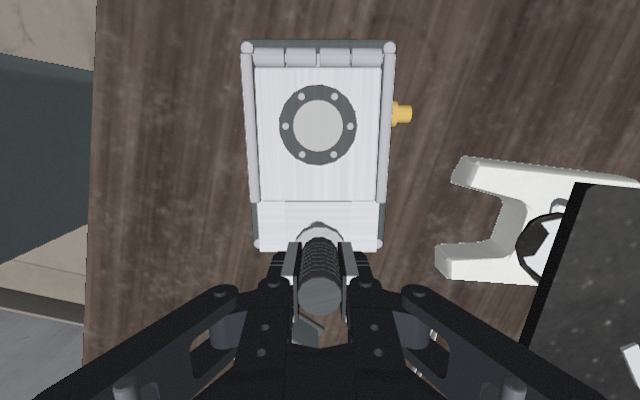

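Call:
{"method": "play_rows", "body": {
  "targets": [
    [1,[0,0,0.005],[0,0,0]],
    [1,[0,0,0.005],[0,0,0]],
    [1,[0,0,0],[0,0,0]]
  ]
}}

```text
time: 18.4
eef_pos: [0.4678, 0.0882, 0.1032]
orientation: [-1.918, -2.487, 0.001]
wrist_force: [-0.4, -0.5, -1.1]
finger_gap: 0.218
```

Call:
{"method": "play_rows", "body": {
  "targets": [
    [1,[0,0,0.005],[0,0,0]],
    [1,[0,0,0.005],[0,0,0]],
    [1,[0,0,0],[0,0,0]]
  ]
}}

```text
time: 18.77
eef_pos: [0.4678, 0.0882, 0.0932]
orientation: [-1.918, -2.487, 0.001]
wrist_force: [1.4, -0.4, -1.0]
finger_gap: 0.221
```

Call:
{"method": "play_rows", "body": {
  "targets": [
    [1,[0,0,0.004],[0,0,0]],
    [1,[0,0,0.003],[0,0,0]],
    [1,[0,0,0],[0,0,0]],
    [1,[0,0,0],[0,0,0]]
  ]
}}

```text
time: 19.27
eef_pos: [0.4681, 0.0882, 0.0867]
orientation: [1.919, 2.487, 0.0]
wrist_force: [-0.7, -0.1, 0.6]
finger_gap: 0.215
```

Call:
{"method": "play_rows", "body": {
  "targets": [
    [1,[0,0,0.002],[0,0,0]],
    [1,[0,0,0.002],[0,0,0]],
    [1,[0,0,0],[0,0,0]],
    [1,[0,0,0],[0,0,0]]
  ]
}}

```text
time: 19.77
eef_pos: [0.4681, 0.088, 0.0827]
orientation: [1.919, 2.487, -0.0]
wrist_force: [-0.0, -3.2, 5.1]
finger_gap: 0.216
```

Call:
{"method": "play_rows", "body": {
  "targets": [
    [1,[0,0,0.001],[0,0,0]],
    [1,[0,0,0.001],[0,0,0]],
    [1,[0,0,0],[0,0,0]],
    [1,[0,0,0],[0,0,0]]
  ]
}}

```text
time: 20.27
eef_pos: [0.4683, 0.0879, 0.0814]
orientation: [1.918, 2.486, -0.0]
wrist_force: [-1.8, -4.2, 16.2]
finger_gap: 0.222
```

Run:
```python
from fit import *
o,M=state(); c=capture("wrist"); W=wcloud(c,o,M); cv2.imwrite("pics/w11.png",c["image"])
p,r=rect(W,(.36,.02),(.54,.26),.044,.07)
jy=np.array([-.254,.967]);d=(p[:,:2]-[.439,.1895])@jy;e=(p[:,:2]-[.439,.1895])@[.967,.254]
for y in np.arange(-.125,0,.012):
    m=(abs(d-y)<.006)&(abs(e)<.035)&(abs(e)>.018); print(y.round(3),m.sum(),np.median(p[m,2]).round(4) if m.any() else '')
c=capture("scene"); cv2.imwrite("pics/s11.png",cv2.resize(c["image"][170:310,230:400],(728,600),interpolation=2))
```

```text
t 20.27 pos [0.4683 0.0879 0.0814] yaw 104.69 z [ 0.001 -0.001 -1.   ] F [-1.8 -4.2 16.2] gap 0.222 q [ 0.32  0.63 -0.86  2.09  0.72  0.74 -0.74]
-0.125 0 
-0.113 6 0.0479
-0.101 201 0.0484
-0.089 460 0.0483
-0.077 1247 0.0486
-0.065 1342 0.0487
-0.053 1422 0.0488
-0.041 1491 0.0492
-0.029 1624 0.0492
-0.017 1765 0.049
-0.005 1744 0.0483
```

View pics/s11.png

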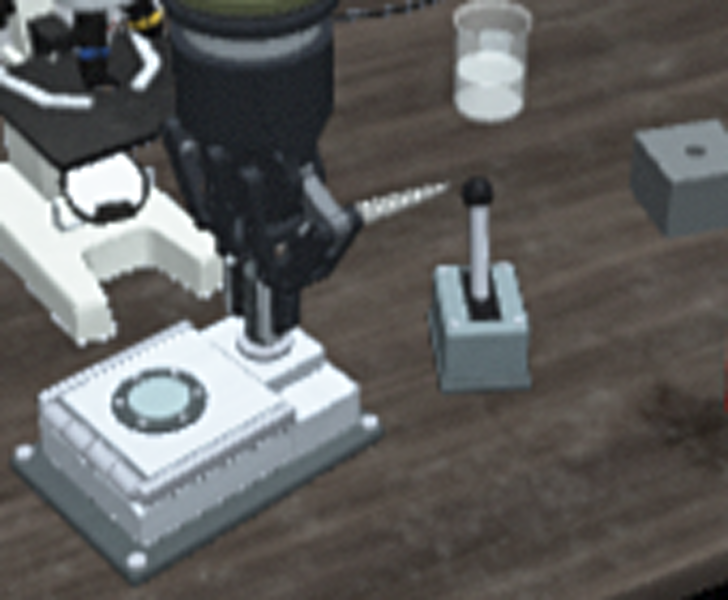

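Call:
{"method": "play_rows", "body": {
  "targets": [
    [1,[0,0,0],[0,0,0]],
    [1,[0,0,0],[0,0,0]],
    [1,[0,0,0],[0,0,0]],
    [1,[0,0,0],[0,0,0]],
    [1,[0,0,0],[0,0,0]],
    [1,[0,0,0],[0,0,0]],
    [1,[0,0,0],[0,0,0]],
    [1,[0,0,0],[0,0,0]]
  ]
}}

```text
time: 21.38
eef_pos: [0.4683, 0.0879, 0.0814]
orientation: [1.918, 2.486, -0.0]
wrist_force: [-2.5, -4.7, 15.8]
finger_gap: 0.214
```

Run:
```python
from fit import *
c=capture("scene"); W=cloud(c); p,r=rect(W,(.40,-.09),(.55,.02),.085,.12); print(r)
sign_off(); state()
```

```text
((483.8265075683594, -47.484474182128906), (14.002328872680664, 17.169281005859375), 60.07047653198242)
the job is handed in; nothing more can be done
the job is handed in; nothing more can be done
```

I did all the steps in order and handed the job in at about 21.4 s, with the pin still gripped and pressing down. `sign_off` reports no verdict, so these results are my own last checks.

- **Isolator:** I flipped the grey lever to off and ignored the pink and red look-alikes. The last picture puts its ball about 24 mm past the pivot on the far side, which matches the off stop.
- **Upper half:** I swung it closed from behind with the shut fingers. It came to rest on the seal with the hole end about 4 to 5 mm high, as expected.
- **Pin:** It went from its stand through both holes with hardly any resistance, and the collar sits on the upper half.
- **Shut:** The depth image shows the upper half level at 48 to 49 mm (48 mm expected). The downward press was steady at about 16 N for over a second, and the finger opening did not change.
- **Bystanders:** I did not touch the beaker or the forceps, and they looked unmoved in the last pictures. I did not measure their positions again.

None of the checks failed. The one small disagreement was about 3 mm between my two estimates of the hole position, one from the wrist camera and one from the jig's geometry. I used the camera estimate, checking it against the pin stand's hole. A side force of about 5 N on the pin remained at the end.

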